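# Load the despatch tray with gift cartons and close its keeper

## Task

Get the little gift cartons ready for despatch: first slide the keeper bar of the sloped tray all the way up, then put every small carton lengthwise into a lane of its own at the top of the tray and slide it down its lane, under the steel rail, until it rests against the back stop. Only when all of them are home, slide the keeper down until it stands snug behind the cartons, and let go. Leave the other things on the bench where they are.

Things in the scene. Friction and masses are not known exactly. Their poses are not given: they have to be found in the camera images.
- ramp: bed of the fixed plywood tray. Origin: mid-width, on the bed at the inner face of the back stop (low end, nearest the robot, 32 mm high). x runs up the slope (0.26 rad, rising away from the robot) along the 225 mm bed; y across six lanes centred at y = -0.120, -0.072, -0.024, 0.024, 0.072, 0.120, each 42 mm wide between 6 mm strips 10 mm high; z square off the bed. 294 mm wide
- rail_mid (a point): middle of the underside of the flat steel rail that crosses all lanes 47 mm above the bed, over x = 0.036 to 0.048 of the ramp; its top is 52 mm above the bed; axes as the ramp's. Cartons pass under it, so they cannot be lowered in at the stop, only above the rail (uphill), then pushed down. The slope does not make them slide by themselves; a push takes about 1 N
- keeper (a joint): keeper: bar across all lanes, 10 mm thick, 16 to 32 mm above the bed, sliding along the slope; stays where left (friction 2.5 N). Value in m: 0 when its downhill face is at x = 0.072 of the ramp, just behind cartons that rest on the stop (a dark mark on the tray's left edge), growing uphill to 0.125 fully up, limit -0.012 if no carton is there. Starts part way up
- keeper_grip (a point): point to pinch on the keeper's black upright tab in the middle of the bar, 12 mm below its top. The tab is 12 mm wide across the lanes (y), 16 mm along the slope with its downhill face flush with the bar's, and reaches 72 mm above the bed. The point is 60 mm above the bed and 8 mm uphill of the keeper's downhill face; axes as the ramp's
- carton0: closed kraft gift carton with a paper band, 72 x 36 x 36 mm, 60 to 130 g, on the bench; origin at its centre, x along its length. Any long side may be down, either end may lead. Four to six are present (None: not there). Home against the back stop its centre is at x = 0.036, z = 0.018 of the ramp
- carton1: closed kraft gift carton with a paper band, 72 x 36 x 36 mm, 60 to 130 g, on the bench; origin at its centre, x along its length. Any long side may be down, either end may lead. Four to six are present (None: not there). Home against the back stop its centre is at x = 0.036, z = 0.018 of the ramp
- carton2: closed kraft gift carton with a paper band, 72 x 36 x 36 mm, 60 to 130 g, on the bench; origin at its centre, x along its length. Any long side may be down, either end may lead. Four to six are present (None: not there). Home against the back stop its centre is at x = 0.036, z = 0.018 of the ramp
- carton3: closed kraft gift carton with a paper band, 72 x 36 x 36 mm, 60 to 130 g, on the bench; origin at its centre, x along its length. Any long side may be down, either end may lead. Four to six are present (None: not there). Home against the back stop its centre is at x = 0.036, z = 0.018 of the ramp
- carton4: closed kraft gift carton with a paper band, 72 x 36 x 36 mm, 60 to 130 g, on the bench; origin at its centre, x along its length. Any long side may be down, either end may lead. Four to six are present (None: not there). Home against the back stop its centre is at x = 0.036, z = 0.018 of the ramp
- carton5: closed kraft gift carton with a paper band, 72 x 36 x 36 mm, 60 to 130 g, on the bench; origin at its centre, x along its length. Any long side may be down, either end may lead. Four to six are present (None: not there). Home against the back stop its centre is at x = 0.036, z = 0.018 of the ramp
- twine: ball of white twine, upright cylinder 54 mm across and 48 mm high, origin under its centre; bystander
- disc: round wooden ornament, 52 mm across, 9 mm thick, lying flat, origin under its centre; bystander
- house: small wooden house ornament, about 51 x 34 mm, 9 mm thick, lying flat, origin under its centre; bystander
- scissors: scissors with black handles lying flat, about 135 mm long, 8 mm thick, origin at the pivot; bystander
- mug: white mug, 76 mm across and 85 mm high, its handle reaching some 30 mm further out, origin under its centre; bystander
There are look-alikes about, which are no part of the job. What is shaped like the carton1 but yellow is not meant.

How it is judged:
By the outcome, as a careful person would: the job done as asked, in the order asked, and still so for the second after the job is handed in, with the robot touching nothing.
Of carton0, carton1, carton2, carton3, carton4, carton5 only 4 to 6 are there at a start; the rules pass over those that are not, and their reading is None.
At some moment in a run one of carton0, carton1, carton2, carton3, carton4, carton5 may be knocked a few centimetres aside while the robot is not near it.
Once in a run the grip may slacken for a moment while it holds something.
It also fails if it takes over 210 s, if anything falls off the work surface, if the arm or the gripper's body presses on something with over 40 N, if the wrist force passes 120 N, or if a joint passes its speed limit or range.

## Robot

A 6-joint arm with a two-finger parallel gripper is mounted at the origin on the work surface. World frame = base frame: x ahead of the robot, y to its left, z up, the work surface at z = 0. Lengths are in m, angles in rad, forces in N, time in s.
With the tool pointing down it reaches from about 0.3 to 0.775 m from the base axis. Payload 14.6 kg.
Tool frame: the origin (TCP) lies midway between the tips of the shut fingers; the grasp point (between the pads) lies 19 mm behind it; z points along the fingers, y is the direction in which the jaws open and shut (so a half turn about z gives the same grasp; the last joint's range is limited). The gripper opens to 94 mm and grips with 3 to 60 N. Pads are 16 mm wide; open, the fingers measure 119 mm over their backs; the gripper's body (75 mm by 177 mm) begins 78 mm behind the grasp point.
Start: joints at [-1.212, 0.3, 1.521, -0, 1.321, -0.067], TCP at [0.227, -0.501, 0.205] pointing down, gripper open.
Joint ranges: [-3.03, 3.03], [-0.79, 2.21], [0.23, 2.52], [-1.04, 4.18], [0, 3.07], [-2.55, 2.55]. Speed limits (rad/s): [2.22, 2.22, 2.57, 3.14, 3.14, 3.14].

## Interface

Orientations are given as [roll, pitch, yaw] about the fixed x, y, z axes, in that order (R = Rz(yaw) Ry(pitch) Rx(roll)).
In Python, from station import readout, imaging, job gives the robot as it stands.
- The arm moves only by the tool arm_command, never from a script. Its argument "increments" is a list of rows, each an object with "gripper": the opening, from 0 (shut) to 1 (fully open); "slide": the shift along the world's x, y, z in m, a list of three; "yaw": the turn about the world's z in rad. A call has 1 to 8 rows; each row is the pose to reach, as a shift and turn from the pose commanded when the call began; what a row does not reach only later rows make up. A row lasts 1/8 s, in which the tool goes at most 62.5 mm and 10.7 degrees, less where a joint would pass 70% of its speed; a pose out of reach is approached as far as the arm can. A call with a gripper value outside its range is refused whole. The fingers move at their own pace and stop on an object; "grip_force" is the grip in N (left out, the last holds). Time passes only in rows, so rows that repeat a pose let the fingers close. It gives the time, the measured TCP pose, the force and the opening at its end, in the units of the state.
- readout.get_obs(): the state, without advancing time (a new reading comes with each control period).
- imaging.camera(name): name is "side" or "top" or "wrist"; returns a dict with "color" (400x640x3 uint8, red, green, blue), "mtx" (3x3 intrinsics, pixels), "rvec" (rotation vector, rad) and "tvec" (3), from world to camera coordinates, as OpenCV has them. Camera axes: x right, y down, z forward; pixel columns grow to the right and rows downward; lengths in m; the calibration is good to about 2 mm. The wrist camera is an equidistant fisheye: a pixel r from the principal point sees the ray r / f radians off the axis. A picture is of the moment at which its call begins. There is no depth.
- job.hand_in(): hands the job in, once; it reports no verdict.
The state is a dict: "time_s": time; "qpos": joint angles; "joint_vel": joint speeds; "tau": joint torques, N m; "ee_pos": TCP position; "eef_rot": TCP orientation; "force": force on the tool from outside, world axes, zero at the start; "moment": the same for the moment, N m; "grip_width": finger opening in m.
Only numpy, scipy, OpenCV 4.12 (cv2) and the standard library are available. Lean on these libraries where they do the work, as an engineer would, in place of code of your own. Each camera call takes 0.05 s, during which the arm holds its last target. There are 200 camera calls.

## Working session

There is one attempt and no reset: what is moved stays moved. The work goes in short steps, Python scripts to look and compute and a tool call to move; the robot and the scene stay as the last step left them, time stands still between calls to the robot, and variables do not carry over. Pictures are saved under pics/ and viewed, about 12 in all and at most 16, crops included, and the job is handed in when it is done.

Besides the shell and the picture viewer there is one more tool, called after "Emit:" as name([rows], argument=value, ...), one row to a line, values as JSON. arm_command: Moves the arm, as the interface text tells. Its arguments: {"type":"object","properties":{"increments":{"type":"array","items":{"type":"object","properties":{"gripper":{"type":"number"},"slide":{"type":"array","items":{"type":"number"}},"yaw":{"type":"number"}}}},"grip_force":{"type":"number"}},"required":["increments"]}

```bash
ls; mkdir -p pics; cat > h.py <<'E'
import numpy as np, cv2
from station import readout, imaging, job
def look(n, out=None):
    c=imaging.camera(n)
    if out: cv2.imwrite('pics/'+out+'.png', c['color'][:,:,::-1])
    return c
def ray(c,uv,fish=False):
    K=c['mtx'];R=cv2.Rodrigues(np.array(c['rvec'],float))[0];t=np.array(c['tvec'],float).ravel()
    x=(uv[0]-K[0,2])/K[0,0];y=(uv[1]-K[1,2])/K[1,1]
    if fish:
        r=np.hypot(x,y);s=np.sin(r)/r if r>1e-9 else 1
        d=np.array([x*s,y*s,np.cos(r)])
    else: d=np.array([x,y,1.])
    return -R.T@t, R.T@d
def onz(c,uv,z,fish=False):
    o,d=ray(c,uv,fish); return o+d*(z-o[2])/d[2]
def proj(c,P):
    P=np.array(P,float).reshape(-1,1,3)
    return cv2.projectPoints(P,np.array(c['rvec'],float),np.array(c['tvec'],float),c['mtx'],None)[0][:,0]
E
python3 - <<'E'
from h import *
a=look('top','top0');b=look('side','side0')
for c in(a,b): print(c['mtx'].tolist(),ray(c,(320,200)))
print(readout.get_obs())
E
```

```text
pics
[[392.8096512310452, 0.0, 321.0858665434915], [0.0, 392.8096512310452, 208.03371178748358], [0.0, 0.0, 1.0]] (array([0.3943373, 0.1262632, 1.1468423]), array([ 0.15619416,  0.00203616, -0.98793986]))
[[459.29115374461526, 0.0, 318.0789869496308], [0.0, 459.29115374461526, 197.7486246102441], [0.0, 0.0, 1.0]] (array([0.47554794, 0.88094754, 0.88029667]), array([ 0.06020926, -0.6809999 , -0.72983252]))
{'time_s': 0.1, 'qpos': array([-1.21160384e+00,  3.00414465e-01,  1.52148431e+00,  3.20522712e-05,
        1.32070699e+00, -6.66086618e-02]), 'joint_vel': array([-0.00051294, -0.00129625, -0.00185532, -0.00105824, -0.00016494,
        0.00011393]), 'tau': array([ 2.23820214e-03, -5.32639539e+01, -3.53278828e+01,  7.10363220e-02,
        2.35344912e-02, -8.17948444e-05]), 'ee_pos': array([ 0.22709993, -0.50068004,  0.20495833]), 'eef_rot': array([-3.14058385e+00, -9.84106738e-05,  4.25793147e-01]), 'force': array([ 0.22193727, -0.00923421, -0.26676241]), 'moment': array([0.02475275, 0.01399099, 0.00178732]), 'grip_width': 0.09398687282441139}
```

View pics/top0.png

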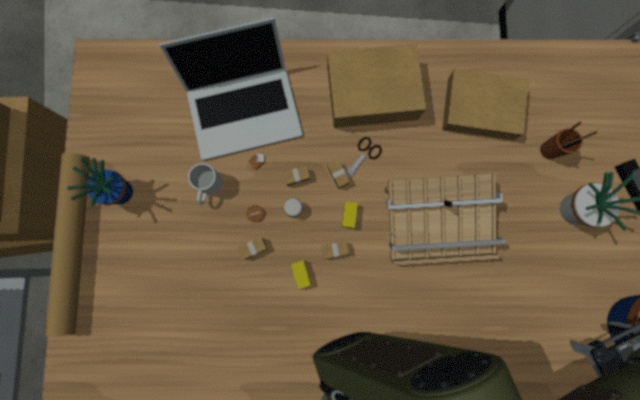

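View pics/side0.png

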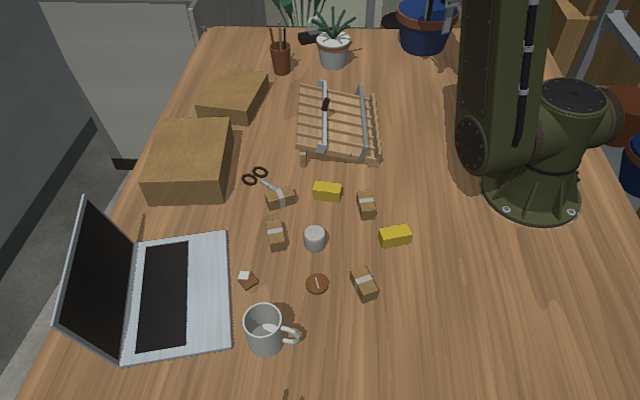

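The pictures show four kraft cartons at about (298,176), (340,176), (255,249) and (337,251) in the top view. There are two yellow look-alikes. The tray is at columns 388–503, with the keeper tab at (448,203).

```bash
python3 - <<'E'
from h import *
im=cv2.imread('pics/top0.png')[145:295,235:515]
im=cv2.resize(im,None,fx=2.85,fy=2.85,interpolation=cv2.INTER_CUBIC)
cv2.imwrite('pics/c1.png',im)
im=cv2.imread('pics/side0.png')[70:310,230:420]
cv2.imwrite('pics/c2.png',cv2.resize(im,None,fx=2.5,fy=2.5,interpolation=cv2.INTER_CUBIC))
E
```

```text
(no output)
```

View pics/c1.png

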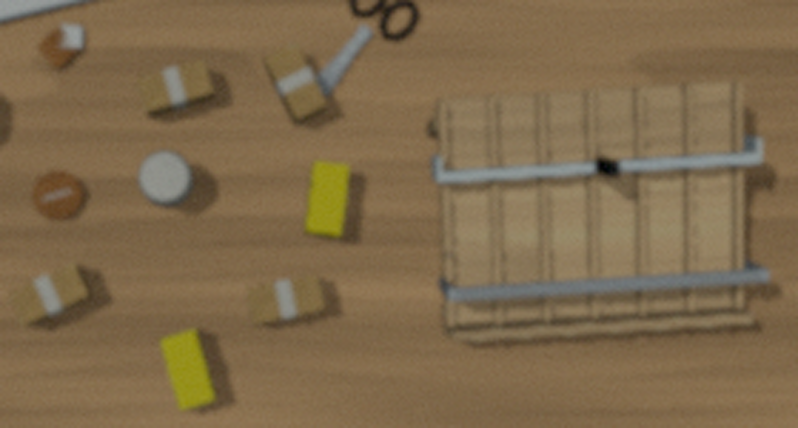

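View pics/c2.png

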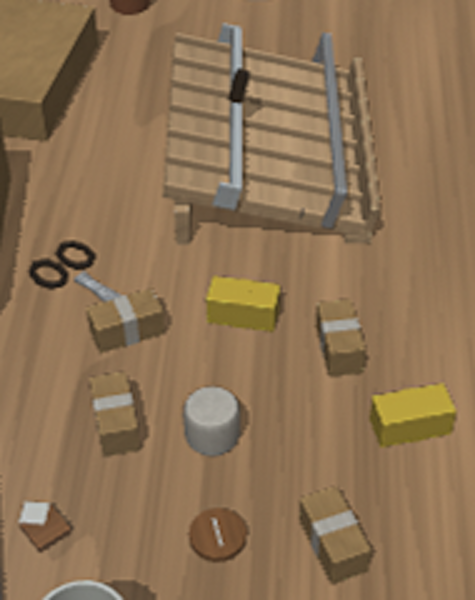

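```bash
cat >> h.py <<'E'
S,C=np.sin(.26),np.cos(.26)
def ramp(p,x,y,z):
    x0,y0,w=p[:3]; X=x*C-z*S; Z=.032+x*S+z*C
    return np.array([x0+X*np.cos(w)-y*np.sin(w), y0+X*np.sin(w)+y*np.cos(w), Z])
E
python3 - <<'E'
from h import *
from scipy.optimize import least_squares
c=look('top')
px=lambda x,y:np.array([235+x/2.85,145+y/2.85])
def f(p):
    P=[ramp(p,.225,.147,.01),ramp(p,.225,-.147,.01),ramp(p,.08+p[3],0,.072),ramp(p,.042,.147,.052),ramp(p,.042,-.147,.052)]
    q=proj(c,P); m=np.array([px(440,100),px(742,84),px(606,163),px(445,292),px(747,277)])
    return (q-m)[:,:].ravel()[[0,1,2,3,4,5,7,9]]
r=least_squares(f,[.4,-.2,0,.06]);print(r.x,r.fun.round(2))
for n,(u,v),(du,dv) in [('A',(176,86),(64,-20)),('B',(295,83),(37,63)),('C',(52,293),(37,-18)),('D',(287,297),(38,-7))]:
    a=onz(c,px(u,v),.026);b=onz(c,px(u+du,v+dv),.026);d=b-a
    print(n,a.round(3),np.degrees(np.arctan2(d[1],d[0])).round(1), np.hypot(*a[:2]))
E
```

```text
[ 0.41067737 -0.21264134  0.04811884  0.08114023] [-1.73 -1.19 -0.05 -0.53  1.69 -0.01  0.77  0.85]
A [0.645 0.196 0.026] -72.2 0.6739222782659002
B [0.648 0.075 0.026] -150.3 0.6522517098441021
C [0.434 0.318 0.026] -63.8 0.537914109921476
D [0.43  0.084 0.026] -79.6 0.4382475126937794
```

Emit:
arm_command([
  {"slide": [0.324,0.295,0.03],"yaw": -0.378,"gripper": 0.5},
  {"slide": [0.324,0.295,0.03],"yaw": -0.378,"gripper": 0.5},
  {"slide": [0.324,0.295,0.03],"yaw": -0.378,"gripper": 0.5},
  {"slide": [0.324,0.295,0.03],"yaw": -0.378,"gripper": 0.5},
  {"slide": [0.324,0.295,0.03],"yaw": -0.378,"gripper": 0.5},
  {"slide": [0.324,0.295,0.03],"yaw": -0.378,"gripper": 0.5},
  {"slide": [0.324,0.295,0.03],"yaw": -0.378,"gripper": 0.5},
  {"slide": [0.324,0.295,0.03],"yaw": -0.378,"gripper": 0.5},
])

```text
time_s: 1.15
ee_pos: [0.553, -0.2032, 0.235]
eef_rot: [-3.141, 0.0, 0.051]
force: [-1.0, -1.1, -0.3]
grip_width: 0.0467
```

Emit:
arm_command([
  {"slide": [0,0,0]},
  {"slide": [0,0,0]},
])

```text
invalid input
```

```bash
python3 - <<'E'
from h import *
c=look('wrist','w1');o=readout.get_obs();print(o['ee_pos'],o['eef_rot'],c['mtx'].tolist(),ray(c,(320,200),True))
E
```

```text
[ 0.55263632 -0.20375129  0.23497046] [-3.14108546e+00  5.05540090e-04  5.07361272e-02] [[309.70691628693146, 0.0, 315.69216626559853], [0.0, 309.70691628693146, 199.31836088047788], [0.0, 0.0, 1.0]] (array([ 0.61900372, -0.20068379,  0.41374597]), array([-0.2302268 , -0.025796  , -0.97279504]))
```

View pics/w1.png

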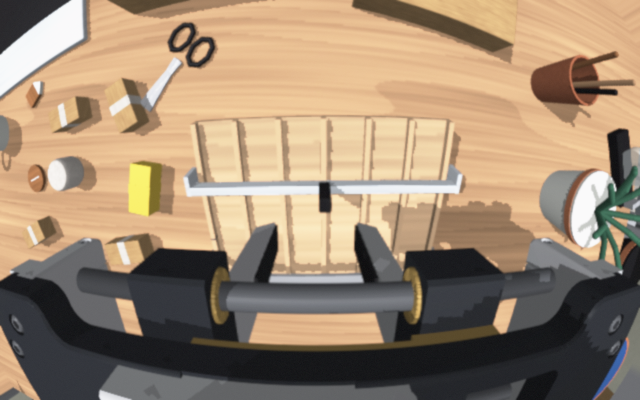

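```bash
cat >> h.py <<'E'
def fproj(c,P):
    P=np.array(P,float).reshape(-1,1,3)
    return cv2.fisheye.projectPoints(P,np.array(c['rvec'],float).reshape(3,1),np.array(c['tvec'],float).reshape(3,1),c['mtx'],np.zeros(4))[0][:,0]
E
python3 - <<'E'
from h import *
from scipy.optimize import least_squares
c=look('wrist')
m=(c['color'].max(2)<50).astype(np.uint8)[165:225,300:350]
ys,xs=np.nonzero(m);print('tab u',300+xs.min(),300+xs.max(),'v',165+ys.min(),165+ys.max())
im=c['color'][100:220,180:470,::-1]
cv2.imwrite('pics/c3.png',cv2.resize(im,None,fx=2.7,fy=2.7,interpolation=cv2.INTER_CUBIC))
def f(p):
    P=[ramp(p,.225,.147,0.01),ramp(p,.225,-.147,.01)]+[ramp(p,.225,y,.01) for y in(.096,.048,0,-.048,-.096)]
    q=fproj(c,P); mm=np.array([(193,122),(453,122),(237,119),(280,118),(324,117),(367,118),(411,119)])
    return (q-mm).ravel()
r=least_squares(f,[.41,-.21,.05]);print(r.x,r.fun.round(1))
q=.08
for q in(.07,.08,.09): print(q,fproj(c,[ramp(r.x,.072+q+dx,s*.006,z) for dx,s,z in((16e-3,1,.072),(0,-1,.072),(0,-1,.033))]).round(1).tolist())
E
```

```text
tab u 320 328 v 183 210
[ 0.41548605 -0.22132499  0.05591621] [-7.1  0.4  6.7  0.3 -6.2  0.4 -3.3 -0.4  0.3 -0.   4.6 -0.4  5.4  0.4]
0.07 [[319.0, 205.6], [331.9, 220.6], [330.2, 200.6]]
0.08 [[319.0, 195.8], [332.1, 211.3], [330.3, 192.1]]
0.09 [[319.0, 185.7], [332.4, 201.7], [330.5, 183.2]]
```

View pics/c3.png

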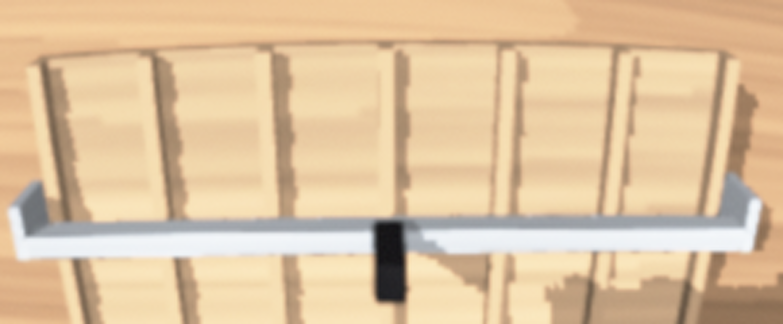

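```bash
cat >> h.py <<'E'
def ramp4(p,x,y,z): return ramp(p,x,y,z)+np.array([0,0,p[3]])
E
python3 - <<'E'
from h import *
from scipy.optimize import least_squares
c=look('wrist');s=look('side');t=look('top')
Y=(.144,.096,.048,0,-.048,-.096,-.144)
mw=np.array([(193,122),(234,119.5),(278,117.5),(323,116),(368,116.5),(411,118),(451,121)])
ms=np.array([(230+177/2.5,70+37/2.5),(230+166/2.5,70+190/2.5)])
mt=np.array([(235+440/2.85,145+100/2.85),(235+742/2.85,145+84/2.85)])
def fw(p): return fproj(c,[ramp4(p,.225,y,.01) for y in Y])-mw
def fs(p): return proj(s,[ramp4(p,.225,-.147,.01),ramp4(p,.225,.147,.01)])-ms
def ft(p): return proj(t,[ramp4(p,.225,.147,.01),ramp4(p,.225,-.147,.01)])-mt
for nm,F in (('w',[fw]),('st',[fs,ft]),('all',[fw,fs,ft])):
    r=least_squares(lambda p:np.concatenate([f(p).ravel() for f in F]),[.41,-.21,.05,0])
    print(nm,r.x.round(4),[f(r.x).round(1).tolist() for f in F])
E
```

```text
w [ 0.4154 -0.2228  0.0599 -0.0157] [[[0.1, 0.0], [-0.1, -0.3], [-0.3, -0.2], [0.1, 0.5], [0.2, 0.3], [0.2, 0.2], [-0.2, -0.5]]]
st [ 0.4137 -0.2238  0.0573 -0.0222] [[[0.3, 0.2], [0.0, -0.3]], [[0.3, -0.1], [-0.4, -0.2]]]
all [ 0.4152 -0.2227  0.0596 -0.0175] [[[0.7, 0.1], [0.3, -0.1], [-0.1, -0.0], [0.0, 0.7], [-0.1, 0.5], [-0.3, 0.4], [-0.9, -0.4]], [[-0.4, -0.9], [-0.6, -1.2]], [[-0.0, -0.8], [-0.2, -1.3]]]
```

```bash
python3 - <<'E'
from h import *
from scipy.optimize import least_squares
c=look('wrist');s=look('side');t=look('top')
Y=(.144,.096,.048,0,-.048,-.096,-.144)
mw=np.array([(193,122),(234,119.5),(278,117.5),(323,116),(368,116.5),(411,118),(451,121),(324,207)])
S_=lambda x,y:(230+x/2.5,70+y/2.5)
T_=lambda x,y:(235+x/2.85,145+y/2.85)
ms=np.array([S_(177,37),S_(166,190),S_(243,72),S_(327,40),S_(336,205)])
mt=np.array([T_(440,100),T_(742,84),T_(606,163),T_(445,292),T_(747,277)])
def rp(p,x,y,z):
    a=p[5];X=x*np.cos(a)-z*np.sin(a);Z=p[3]+x*np.sin(a)+z*np.cos(a)
    return np.array([p[0]+X*np.cos(p[2])-y*np.sin(p[2]),p[1]+X*np.sin(p[2])+y*np.cos(p[2]),Z])
def F(p):
    tab=rp(p,.08+p[4],0,.072);L=rp(p,.042,.147,.052);R=rp(p,.042,-.147,.052)
    UL=rp(p,.225,.147,.01);UR=rp(p,.225,-.147,.01)
    w=fproj(c,[rp(p,.225,y,.01) for y in Y]+[tab])-mw
    a=proj(s,[UR,UL,tab,R,L])-ms; a[3:,1]=0
    b=proj(t,[UL,UR,tab,L,R])-mt; b[3:,0]=0
    return w,a,b
for fix in (.26,None):
    g=lambda p:np.concatenate([x.ravel() for x in F(np.append(p[:5],fix or p[5]))])
    r=least_squares(g,[.41,-.21,.05,.03,.08,.26])
    print(r.x.round(4));[print(x.round(1).tolist()) for x in F(np.append(r.x[:5],fix or r.x[5]))]
o=[onz(c,(324,207),z,True).round(3).tolist() for z in(.12,.13,.14)];print(o,[onz(s,S_(243,72),z).round(3).tolist() for z in(.12,.13,.14)])
E
```

```text
[ 0.4141 -0.2233  0.054   0.015   0.0723  0.26  ]
[[0.4, -0.3], [-0.0, -0.5], [-0.4, -0.3], [-0.3, 0.5], [-0.4, 0.5], [-0.6, 0.5], [-1.2, -0.2], [0.0, -1.8]]
[[0.2, -1.3], [-0.4, -1.8], [1.1, 0.7], [0.2, 0.0], [1.3, 0.0]]
[[0.6, -0.8], [0.5, -0.7], [3.3, 3.0], [0.0, 0.0], [0.0, -0.4]]
[ 0.4118 -0.2233  0.0536  0.0225  0.071   0.2227]
[[0.5, -0.4], [0.1, -0.5], [-0.4, -0.3], [-0.3, 0.5], [-0.5, 0.5], [-0.8, 0.5], [-1.4, -0.2], [0.0, -1.5]]
[[0.3, -1.2], [-0.5, -1.6], [1.0, 0.0], [0.3, 0.0], [1.5, 0.0]]
[[0.6, -0.8], [0.4, -0.6], [3.6, 2.8], [0.0, -0.0], [0.0, -0.5]]
[[0.54, -0.217, 0.12], [0.542, -0.216, 0.13], [0.545, -0.216, 0.14]] [[0.546, -0.225, 0.12], [0.545, -0.211, 0.13], [0.544, -0.196, 0.14]]
```

Emit:
arm_command([
  {"slide": [-0.006,-0.011,-0.05],"yaw": 0.005,"gripper": 0.4},
  {"slide": [-0.006,-0.011,-0.09],"yaw": 0.005,"gripper": 0.4},
  {"slide": [-0.006,-0.011,-0.125],"yaw": 0.005,"gripper": 0.4},
  {"slide": [-0.006,-0.011,-0.139],"yaw": 0.005,"gripper": 0.4},
  {"slide": [-0.006,-0.011,-0.139],"yaw": 0.005,"gripper": 0.4},
  {"slide": [-0.006,-0.011,-0.139],"yaw": 0.005,"gripper": 0},
  {"slide": [-0.006,-0.011,-0.139],"yaw": 0.005,"gripper": 0},
  {"slide": [-0.006,-0.011,-0.139],"yaw": 0.005,"gripper": 0},
], grip_force=15)

```text
time_s: 2.55
ee_pos: [0.5454, -0.2136, 0.0976]
eef_rot: [-3.136, -0.0, 0.053]
force: [-5.0, 29.9, 12.7]
grip_width: 0.0138
```

Emit:
arm_command([
  {"slide": [0,0.003,0],"yaw": 0,"gripper": 0},
  {"slide": [0,0.003,0],"yaw": 0,"gripper": 0},
], grip_force=15)

```text
time_s: 2.8
ee_pos: [0.5454, -0.2124, 0.0976]
eef_rot: [-3.14, -0.001, 0.054]
force: [-3.3, 11.2, 7.6]
grip_width: 0.0117
```

Emit:
arm_command([
  {"slide": [0.005,0.001,0.001],"yaw": 0,"gripper": 0},
  {"slide": [0.012,0.0015,0.003],"yaw": 0,"gripper": 0},
  {"slide": [0.019,0.002,0.005],"yaw": 0,"gripper": 0},
  {"slide": [0.026,0.0025,0.007],"yaw": 0,"gripper": 0},
  {"slide": [0.033,0.003,0.009],"yaw": 0,"gripper": 0},
  {"slide": [0.039,0.003,0.0105],"yaw": 0,"gripper": 0},
  {"slide": [0.045,0.0035,0.012],"yaw": 0,"gripper": 0},
  {"slide": [0.045,0.0035,0.012],"yaw": 0,"gripper": 0},
])

```text
time_s: 3.8
ee_pos: [0.5909, -0.2095, 0.1098]
eef_rot: [-3.141, -0.002, 0.054]
force: [0.6, 6.7, 4.9]
grip_width: 0.0119
```

Emit:
arm_command([
  {"slide": [0.003,0,0.0008],"yaw": 0,"gripper": 0},
  {"slide": [0.005,0,0.0013],"yaw": 0,"gripper": 0},
])

```text
time_s: 4.05
ee_pos: [0.5938, -0.2093, 0.1104]
eef_rot: [-3.139, 0.004, 0.054]
force: [-21.1, 8.7, 9.4]
grip_width: 0.0118
```

Emit:
arm_command([
  {"slide": [0.002,0,0.0005],"yaw": 0,"gripper": 0},
  {"slide": [0.003,0,0.0008],"yaw": 0,"gripper": 0},
])

```text
time_s: 4.3
ee_pos: [0.5958, -0.2092, 0.1105]
eef_rot: [-3.138, 0.007, 0.053]
force: [-22.2, 9.1, 5.3]
grip_width: 0.0116
```

Emit:
arm_command([
  {"slide": [-0.003,0,0],"yaw": 0,"gripper": 0.3},
  {"slide": [-0.004,0,0],"yaw": 0,"gripper": 0.4},
  {"slide": [-0.004,0,0.06],"yaw": 0,"gripper": 0.4},
  {"slide": [-0.004,0,0.12],"yaw": 0,"gripper": 0.4},
  {"slide": [-0.05,0.05,0.14],"yaw": 0.18,"gripper": 0.6},
  {"slide": [-0.1,0.1,0.14],"yaw": 0.36,"gripper": 0.7},
  {"slide": [-0.13,0.15,0.14],"yaw": 0.54,"gripper": 0.7},
  {"slide": [-0.168,0.2,0.14],"yaw": 0.72,"gripper": 0.7},
])

```text
time_s: 5.3
ee_pos: [0.4361, -0.0187, 0.251]
eef_rot: [3.14, -0.001, 0.778]
force: [0.6, 0.6, 1.2]
grip_width: 0.0658
```

Emit:
arm_command([
  {"slide": [0,0.05,0],"yaw": 0.18,"gripper": 0.7},
  {"slide": [0,0.094,0],"yaw": 0.36,"gripper": 0.7},
  {"slide": [0,0.094,0],"yaw": 0.54,"gripper": 0.7},
  {"slide": [0,0.094,0],"yaw": 0.72,"gripper": 0.7},
  {"slide": [0,0.094,0],"yaw": 0.9,"gripper": 0.7},
  {"slide": [0,0.094,0],"yaw": 0.977,"gripper": 0.7},
  {"slide": [0,0.094,0],"yaw": 0.977,"gripper": 0.7},
])

```text
time_s: 6.18
ee_pos: [0.4374, 0.074, 0.2508]
eef_rot: [3.141, 0.0, 1.749]
force: [0.6, 0.7, -0.5]
grip_width: 0.0659
```

```bash
python3 - <<'E'
from h import *
c=look('wrist','w2');o=readout.get_obs();print(o['ee_pos'],o['eef_rot'],o['qpos'])
im=c['color'][:,:,::-1].copy()
for z in(.0,.036):
  p=fproj(c,[[o['ee_pos'][0],o['ee_pos'][1],z]])[0];print(p)
E
```

```text
[0.43742363 0.07403479 0.25083558] [3.14081102e+00 4.84594853e-05 1.74786193e+00] [ 8.50562421e-02  2.34543206e-02  1.73533783e+00  2.39877763e-05
  1.38201772e+00 -9.20138714e-02]
[315.48389214 174.29017989]
[315.49178389 178.4826033 ]
```

View pics/w2.png

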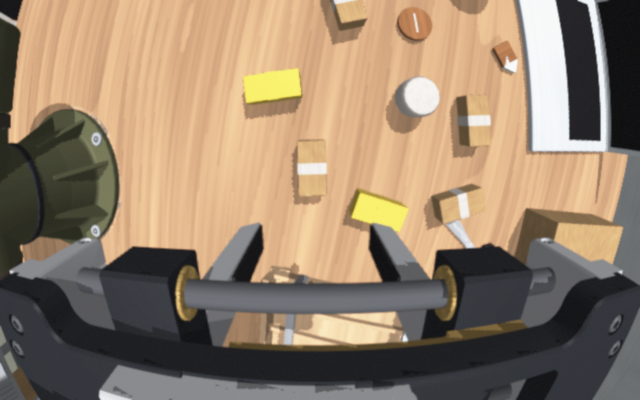

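```bash
python3 - <<'E'
from h import *
c=look('wrist')
for n,a,b in[('D',(311.5,147),(313.5,193)),('A',(470,96),(478,147)),('B',(437,212),(483,198)),('C',(340,-5),(352,22))]:
    P=onz(c,a,.036,True);Q=onz(c,b,.036,True);d=P-Q
    print(n,((P+Q)/2)[:2].round(4),np.arctan2(d[1],d[0]).round(3),np.hypot(*d[:2]).round(3))
print('Dband',onz(c,(312.5,168),.036,True))
E
```

```text
D [0.4317 0.0839] 1.79 0.06
A [0.6382 0.1938] 1.966 0.072
B [0.6463 0.0753] -2.697 0.076
C [0.4362 0.3032] 2.11 0.042
Dband [0.4311918  0.08676562 0.036     ]
```

Emit:
arm_command([
  {"slide": [-0.008,0.011,-0.06],"yaw": 0.012,"gripper": 0.7},
  {"slide": [-0.008,0.011,-0.12],"yaw": 0.012,"gripper": 0.7},
  {"slide": [-0.008,0.011,-0.18],"yaw": 0.012,"gripper": 0.7},
  {"slide": [-0.008,0.011,-0.225],"yaw": 0.012,"gripper": 0.7},
  {"slide": [-0.008,0.011,-0.236],"yaw": 0.012,"gripper": 0.7},
  {"slide": [-0.008,0.011,-0.236],"yaw": 0.012,"gripper": 0.2},
  {"slide": [-0.008,0.011,-0.236],"yaw": 0.012,"gripper": 0.2},
  {"slide": [-0.008,0.011,-0.236],"yaw": 0.012,"gripper": 0.2},
], grip_force=12)

```text
time_s: 7.28
ee_pos: [0.4301, 0.0851, 0.0158]
eef_rot: [3.139, 0.0, 1.762]
force: [-0.1, -0.1, -0.0]
grip_width: 0.039
```

Emit:
arm_command([
  {"slide": [0,0,0],"yaw": 0,"gripper": 0.2},
  {"slide": [0,0,0.03],"yaw": 0,"gripper": 0.2},
  {"slide": [0,0,0.08],"yaw": 0,"gripper": 0.2},
  {"slide": [0,0,0.135],"yaw": 0,"gripper": 0.2},
  {"slide": [0.015,-0.03,0.145],"yaw": -0.18,"gripper": 0.2},
  {"slide": [0.03,-0.06,0.145],"yaw": -0.36,"gripper": 0.2},
  {"slide": [0.045,-0.1,0.145],"yaw": -0.54,"gripper": 0.2},
  {"slide": [0.06,-0.14,0.145],"yaw": -0.72,"gripper": 0.2},
])

```text
time_s: 8.28
ee_pos: [0.4896, -0.0562, 0.1601]
eef_rot: [3.141, -0.0, 1.036]
force: [0.4, 0.5, -0.3]
grip_width: 0.036
```

Emit:
arm_command([
  {"slide": [0.01,-0.03,0],"yaw": -0.18,"gripper": 0.2},
  {"slide": [0.02,-0.06,0],"yaw": -0.36,"gripper": 0.2},
  {"slide": [0.028,-0.085,0],"yaw": -0.54,"gripper": 0.2},
  {"slide": [0.028,-0.085,0],"yaw": -0.72,"gripper": 0.2},
  {"slide": [0.028,-0.085,0],"yaw": -0.9,"gripper": 0.2},
  {"slide": [0.028,-0.085,0],"yaw": -0.988,"gripper": 0.2},
  {"slide": [0.028,-0.085,0],"yaw": -0.988,"gripper": 0.2},
])

```text
time_s: 9.15
ee_pos: [0.5173, -0.14, 0.1599]
eef_rot: [3.141, -0.0, 0.054]
force: [-0.8, -0.2, 0.1]
grip_width: 0.0359
```

```bash
python3 - <<'E'
from h import *
c=look('wrist','w3');t=look('top')
im=c['color'][80:330,150:500,::-1]
a=cv2.resize(im,None,fx=2.2,fy=2.2,interpolation=cv2.INTER_CUBIC)
cv2.imwrite('pics/c4.png',a)
p=[.413,-.2185,.054,-.017]
print(fproj(c,[ramp4(p,.215,y,.01) for y in(.144,.096,.048,0)]+[ramp4(p,.205,0,.072)]).round(1).tolist())
E
```

```text
[[230.5, 93.7], [286.7, 91.4], [344.7, 91.5], [400.9, 93.9], [423.2, 123.1]]
```

View pics/c4.png

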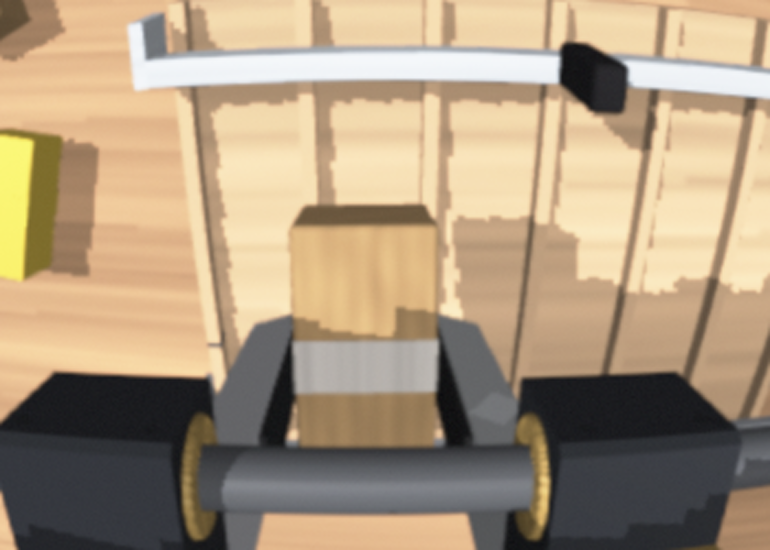

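Emit:
arm_command([
  {"slide": [0.001,-0.0015,-0.03],"yaw": 0,"gripper": 0.2},
  {"slide": [0.001,-0.0015,-0.06],"yaw": 0,"gripper": 0.2},
  {"slide": [0.001,-0.0015,-0.08],"yaw": 0,"gripper": 0.2},
  {"slide": [0.001,-0.0015,-0.086],"yaw": 0,"gripper": 0.2},
  {"slide": [0.001,-0.0015,-0.086],"yaw": 0,"gripper": 0.2},
], grip_force=8)

```text
time_s: 9.88
ee_pos: [0.5185, -0.1415, 0.0739]
eef_rot: [3.141, -0.0, 0.055]
force: [-0.4, -0.6, -0.3]
grip_width: 0.0358
```

Emit:
arm_command([
  {"slide": [0,0,-0.003],"yaw": 0,"gripper": 0.2},
  {"slide": [0,0,-0.006],"yaw": 0,"gripper": 0.2},
  {"slide": [0,0,-0.006],"yaw": 0,"gripper": 0.2},
], grip_force=5)

```text
time_s: 10.25
ee_pos: [0.5184, -0.1415, 0.0676]
eef_rot: [3.141, -0.0, 0.054]
force: [0.1, 0.6, -0.4]
grip_width: 0.0357
```

Emit:
arm_command([
  {"slide": [0,0,-0.002],"yaw": 0,"gripper": 0.2},
  {"slide": [0,0,-0.004],"yaw": 0,"gripper": 0.2},
  {"slide": [0,0,-0.004],"yaw": 0,"gripper": 0.2},
])

```text
time_s: 10.62
ee_pos: [0.5184, -0.1415, 0.0634]
eef_rot: [-3.142, -0.0, 0.054]
force: [0.1, -0.4, -0.6]
grip_width: 0.0359
```

Emit:
arm_command([
  {"slide": [0,0,-0.002],"yaw": 0,"gripper": 0.2},
  {"slide": [0,0,-0.004],"yaw": 0,"gripper": 0.2},
  {"slide": [0,0,-0.004],"yaw": 0,"gripper": 0.2},
])

```text
time_s: 11.0
ee_pos: [0.5191, -0.1415, 0.0604]
eef_rot: [3.141, -0.002, 0.054]
force: [-1.2, 1.2, 8.1]
grip_width: 0.0359
```

Emit:
arm_command([
  {"slide": [0,0,-0.0015],"yaw": 0,"gripper": 0.2},
  {"slide": [0,0,-0.003],"yaw": 0,"gripper": 0.2},
  {"slide": [0,0,-0.003],"yaw": 0,"gripper": 0.2},
])

```text
time_s: 11.38
ee_pos: [0.5196, -0.1416, 0.0595]
eef_rot: [3.141, -0.004, 0.054]
force: [-10.2, 3.9, 32.6]
grip_width: 0.0359
```

```bash
python3 - <<'E'
from h import *
s=look('side','s4')
im=s['color'][70:190,270:420,::-1]
cv2.imwrite('pics/c5.png',cv2.resize(im,None,fx=4,fy=4,interpolation=cv2.INTER_CUBIC))
E
```

```text
(no output)
```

View pics/c5.png

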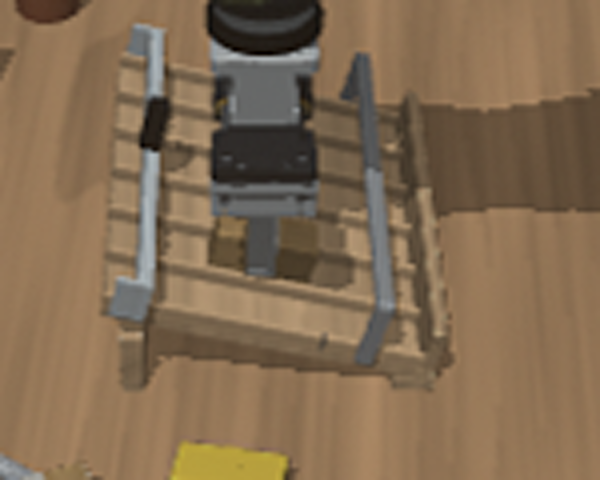

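Emit:
arm_command([
  {"slide": [0,0,0.004],"yaw": 0,"gripper": 0.2},
  {"slide": [0,0,0.005],"yaw": 0,"gripper": 0.48},
  {"slide": [0,0,0.005],"yaw": 0,"gripper": 0.48},
  {"slide": [0,0,0.04],"yaw": 0,"gripper": 0.48},
  {"slide": [0,0,0.08],"yaw": 0,"gripper": 0.3},
  {"slide": [0.03,0.001,0.085],"yaw": 0,"gripper": 0},
  {"slide": [0.055,0.003,0.085],"yaw": 0,"gripper": 0},
  {"slide": [0.055,0.003,0.085],"yaw": 0,"gripper": 0},
])

```text
time_s: 12.42
ee_pos: [0.5738, -0.1382, 0.1406]
eef_rot: [-3.141, 0.001, 0.054]
force: [-0.4, 0.4, 0.5]
grip_width: 0.0085
```

```bash
python3 - <<'E'
from h import *
c=look('wrist','w5');print(readout.get_obs()['ee_pos'],readout.get_obs()['grip_width'])
im=c['color'][60:330,150:500,::-1]
cv2.imwrite('pics/c6.png',cv2.resize(im,None,fx=2.2,fy=2.2,interpolation=cv2.INTER_CUBIC))
E
```

```text
[ 0.57302934 -0.13825867  0.14059974] 0.0043547714059738
```

View pics/c6.png

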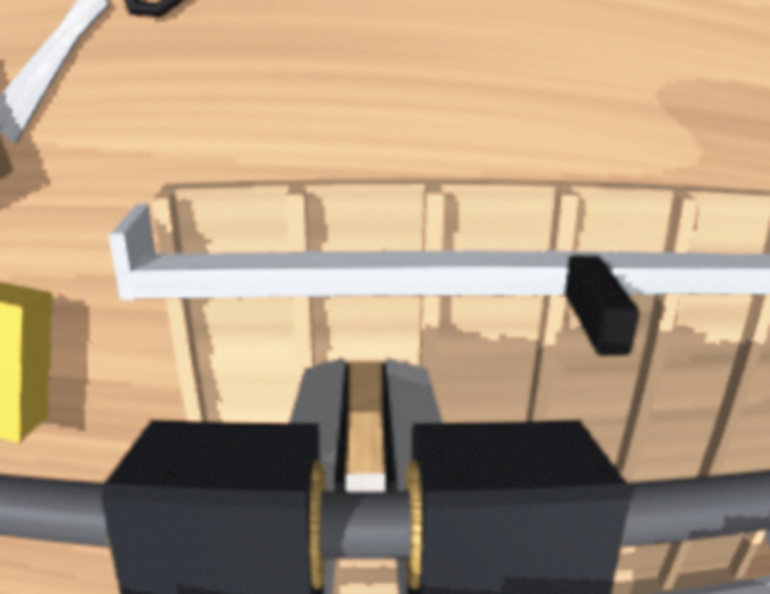

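Emit:
arm_command([
  {"slide": [0,0,-0.03],"yaw": 0,"gripper": 0},
  {"slide": [0,0,-0.055],"yaw": 0,"gripper": 0},
  {"slide": [0,0,-0.064],"yaw": 0,"gripper": 0},
  {"slide": [0,0,-0.068],"yaw": 0,"gripper": 0},
  {"slide": [0,0,-0.068],"yaw": 0,"gripper": 0},
], grip_force=10)

```text
time_s: 13.1
ee_pos: [0.5735, -0.1386, 0.0742]
eef_rot: [3.141, -0.001, 0.054]
force: [1.2, -0.1, -0.3]
grip_width: 0.0005
```

Emit:
arm_command([
  {"slide": [-0.01,-0.0005,-0.0055],"yaw": 0,"gripper": 0},
  {"slide": [-0.02,-0.001,-0.008],"yaw": 0,"gripper": 0},
  {"slide": [-0.03,-0.0016,-0.0105],"yaw": 0,"gripper": 0},
  {"slide": [-0.04,-0.0022,-0.0135],"yaw": 0,"gripper": 0},
  {"slide": [-0.05,-0.0027,-0.016],"yaw": 0,"gripper": 0},
  {"slide": [-0.06,-0.0032,-0.0185],"yaw": 0,"gripper": 0},
  {"slide": [-0.07,-0.0038,-0.0215],"yaw": 0,"gripper": 0},
  {"slide": [-0.076,-0.0041,-0.023],"yaw": 0,"gripper": 0},
])

```text
time_s: 14.1
ee_pos: [0.4967, -0.1426, 0.0504]
eef_rot: [-3.142, 0.0, 0.054]
force: [0.1, 0.0, -0.9]
grip_width: 0.0005
```

Emit:
arm_command([
  {"slide": [-0.003,-0.0001,-0.0008],"yaw": 0,"gripper": 0},
  {"slide": [-0.005,-0.0002,-0.0013],"yaw": 0,"gripper": 0},
  {"slide": [-0.005,-0.0002,-0.0013],"yaw": 0,"gripper": 0},
])

```text
time_s: 14.48
ee_pos: [0.4923, -0.1428, 0.0492]
eef_rot: [-3.142, 0.0, 0.054]
force: [-0.4, -0.1, -0.3]
grip_width: 0.0005
```

Emit:
arm_command([
  {"slide": [-0.002,-0.0001,-0.0005],"yaw": 0,"gripper": 0},
  {"slide": [-0.004,-0.0002,-0.001],"yaw": 0,"gripper": 0},
  {"slide": [-0.004,-0.0002,-0.001],"yaw": 0,"gripper": 0},
])

```text
time_s: 14.85
ee_pos: [0.4882, -0.143, 0.0482]
eef_rot: [-3.142, 0.0, 0.054]
force: [0.2, -0.6, -0.5]
grip_width: 0.0003
```

Emit:
arm_command([
  {"slide": [-0.002,-0.0001,-0.0005],"yaw": 0,"gripper": 0},
  {"slide": [-0.004,-0.0002,-0.001],"yaw": 0,"gripper": 0},
  {"slide": [-0.004,-0.0002,-0.001],"yaw": 0,"gripper": 0},
])

```text
time_s: 15.22
ee_pos: [0.4858, -0.1432, 0.048]
eef_rot: [3.141, -0.004, 0.054]
force: [8.9, 1.8, 0.2]
grip_width: 0.0005
```

Emit:
arm_command([
  {"slide": [-0.002,-0.0001,-0.0005],"yaw": 0,"gripper": 0},
  {"slide": [-0.003,-0.0002,-0.0008],"yaw": 0,"gripper": 0},
  {"slide": [-0.003,-0.0002,-0.0008],"yaw": 0,"gripper": 0},
])

```text
time_s: 15.6
ee_pos: [0.4854, -0.1436, 0.0484]
eef_rot: [3.139, -0.01, 0.054]
force: [21.6, 3.9, 0.8]
grip_width: 0.0008
```

Emit:
arm_command([
  {"slide": [0.025,0,0.03],"yaw": 0,"gripper": 0},
  {"slide": [0.03,0,0.09],"yaw": 0,"gripper": 0.2},
  {"slide": [0.03,0,0.15],"yaw": 0,"gripper": 0.7},
  {"slide": [0.05,0.04,0.2],"yaw": 0.18,"gripper": 0.7},
  {"slide": [0.08,0.1,0.2],"yaw": 0.36,"gripper": 0.7},
  {"slide": [0.1,0.16,0.2],"yaw": 0.54,"gripper": 0.7},
  {"slide": [0.12,0.22,0.2],"yaw": 0.72,"gripper": 0.7},
  {"slide": [0.14,0.28,0.2],"yaw": 0.9,"gripper": 0.7},
])

```text
time_s: 16.6
ee_pos: [0.6184, 0.1292, 0.2464]
eef_rot: [3.142, 0.0, 0.96]
force: [0.6, -0.1, -0.7]
grip_width: 0.0647
```

Emit:
arm_command([
  {"slide": [0.02,0.05,0],"yaw": 0.18,"gripper": 0.7},
  {"slide": [0.02,0.06,0],"yaw": 0.36,"gripper": 0.7},
  {"slide": [0.02,0.06,0],"yaw": 0.54,"gripper": 0.7},
  {"slide": [0.02,0.06,0],"yaw": 0.72,"gripper": 0.7},
  {"slide": [0.02,0.06,0],"yaw": 0.9,"gripper": 0.7},
  {"slide": [0.02,0.06,0],"yaw": 0.98,"gripper": 0.7},
  {"slide": [0.02,0.06,0],"yaw": 0.98,"gripper": 0.7},
])

```text
time_s: 17.48
ee_pos: [0.6381, 0.1872, 0.2462]
eef_rot: [-3.141, -0.0, 1.933]
force: [-0.0, 0.1, 0.5]
grip_width: 0.0656
```

```bash
python3 - <<'E'
from h import *
c=look('wrist','w6');o=readout.get_obs();print(o['ee_pos'],o['eef_rot'])
im=cv2.resize(c['color'][:260,100:540,::-1],None,fx=1.8,fy=1.8,interpolation=cv2.INTER_CUBIC)
cv2.imwrite('pics/c7.png',im)
E
```

```text
[0.63810292 0.18722252 0.24628855] [-3.14126977e+00 -3.35392478e-05  1.93186596e+00]
```

View pics/c7.png

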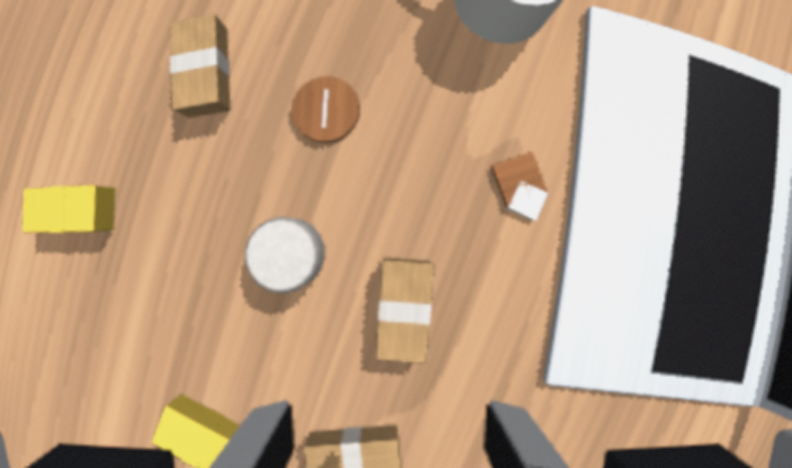

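```bash
python3 - <<'E'
from h import *
c=look('wrist')
g=lambda x,y:(100+x/1.8,y/1.8)
for n,a,b,z in[('A',(407.5,265),(402.5,358),.036),('Btop edge',(398,428),(305,435),.036),('C',(198,17),(200,108),.036),('Bband',(350,432),(353,466),.036),('tcpchk',(388,312),(388,312),.036)]:
    P=onz(c,g(*a),z,True);Q=onz(c,g(*b),z,True);d=P-Q
    print(n,((P+Q)/2)[:2].round(4),np.arctan2(d[1],d[0]).round(3),np.hypot(*d[:2]).round(3))
E
```

```text
A [0.6464 0.1982] 1.885 0.067
Btop edge [0.6412 0.1004] 0.448 0.07
C [0.4402 0.3211] 1.997 0.073
Bband [0.6462 0.0872] 1.992 0.028
tcpchk [0.6351 0.194 ] 0.0 0.0
```

Emit:
arm_command([
  {"slide": [0.008,0.011,-0.06],"yaw": -0.045,"gripper": 0.7},
  {"slide": [0.008,0.011,-0.12],"yaw": -0.045,"gripper": 0.7},
  {"slide": [0.008,0.011,-0.18],"yaw": -0.045,"gripper": 0.7},
  {"slide": [0.008,0.011,-0.22],"yaw": -0.045,"gripper": 0.7},
  {"slide": [0.008,0.011,-0.231],"yaw": -0.045,"gripper": 0.7},
  {"slide": [0.008,0.011,-0.231],"yaw": -0.045,"gripper": 0.2},
  {"slide": [0.008,0.011,-0.231],"yaw": -0.045,"gripper": 0.2},
  {"slide": [0.008,0.011,-0.231],"yaw": -0.045,"gripper": 0.2},
], grip_force=12)

```text
time_s: 18.58
ee_pos: [0.6469, 0.1984, 0.0171]
eef_rot: [3.139, 0.0, 1.889]
force: [-0.1, -0.5, 0.4]
grip_width: 0.0392
```

Emit:
arm_command([
  {"slide": [0,0,0],"yaw": 0,"gripper": 0.2},
  {"slide": [0,0,0.05],"yaw": 0,"gripper": 0.2},
  {"slide": [0,0,0.1],"yaw": 0,"gripper": 0.2},
  {"slide": [0,0,0.145],"yaw": 0,"gripper": 0.2},
  {"slide": [-0.02,-0.04,0.145],"yaw": -0.18,"gripper": 0.2},
  {"slide": [-0.05,-0.08,0.145],"yaw": -0.36,"gripper": 0.2},
  {"slide": [-0.07,-0.13,0.145],"yaw": -0.54,"gripper": 0.2},
  {"slide": [-0.1,-0.18,0.145],"yaw": -0.72,"gripper": 0.2},
])

```text
time_s: 19.58
ee_pos: [0.5454, 0.0169, 0.1607]
eef_rot: [3.141, -0.0, 1.163]
force: [0.3, -1.1, -0.3]
grip_width: 0.0361
```

Emit:
arm_command([
  {"slide": [-0.01,-0.05,0],"yaw": -0.18,"gripper": 0.2},
  {"slide": [-0.02,-0.09,0],"yaw": -0.36,"gripper": 0.2},
  {"slide": [-0.029,-0.1105,0],"yaw": -0.54,"gripper": 0.2},
  {"slide": [-0.029,-0.1105,0],"yaw": -0.72,"gripper": 0.2},
  {"slide": [-0.029,-0.1105,0],"yaw": -0.9,"gripper": 0.2},
  {"slide": [-0.029,-0.1105,0],"yaw": -1.08,"gripper": 0.2},
  {"slide": [-0.029,-0.1105,0],"yaw": -1.109,"gripper": 0.2},
  {"slide": [-0.029,-0.1105,0],"yaw": -1.109,"gripper": 0.2},
])

```text
time_s: 20.58
ee_pos: [0.5172, -0.0922, 0.1606]
eef_rot: [3.142, -0.0, 0.063]
force: [-0.2, 0.4, -0.8]
grip_width: 0.0359
```

Emit:
arm_command([
  {"slide": [0,0,-0.03],"yaw": 0,"gripper": 0.2},
  {"slide": [0,0,-0.06],"yaw": 0,"gripper": 0.2},
  {"slide": [0,0,-0.082],"yaw": 0,"gripper": 0.2},
  {"slide": [0,0,-0.088],"yaw": 0,"gripper": 0.2},
  {"slide": [0,0,-0.091],"yaw": 0,"gripper": 0.2},
  {"slide": [0,0,-0.091],"yaw": 0,"gripper": 0.2},
], grip_force=6)

```text
time_s: 21.32
ee_pos: [0.5177, -0.0923, 0.0701]
eef_rot: [3.141, -0.001, 0.06]
force: [-0.2, 0.7, -0.8]
grip_width: 0.036
```

Emit:
arm_command([
  {"slide": [-0.001,-0.001,-0.003],"yaw": -0.005,"gripper": 0.2},
  {"slide": [-0.001,-0.001,-0.006],"yaw": -0.005,"gripper": 0.2},
  {"slide": [-0.001,-0.001,-0.0075],"yaw": -0.005,"gripper": 0.2},
  {"slide": [-0.001,-0.001,-0.0075],"yaw": -0.005,"gripper": 0.2},
])

```text
time_s: 21.82
ee_pos: [0.517, -0.0933, 0.0627]
eef_rot: [3.141, -0.002, 0.055]
force: [0.8, 1.1, 5.3]
grip_width: 0.0358
```

Emit:
arm_command([
  {"slide": [0,0,0.001],"yaw": 0,"gripper": 0.48},
  {"slide": [0,0,0.001],"yaw": 0,"gripper": 0.48},
  {"slide": [0,0,0.04],"yaw": 0,"gripper": 0.48},
  {"slide": [0,0,0.08],"yaw": 0,"gripper": 0},
  {"slide": [0.03,0.001,0.08],"yaw": 0,"gripper": 0},
  {"slide": [0.054,0.003,0.08],"yaw": 0,"gripper": 0},
  {"slide": [0.054,0.003,0.08],"yaw": 0,"gripper": 0},
  {"slide": [0.054,0.003,0.07],"yaw": 0,"gripper": 0},
], grip_force=10)

```text
time_s: 22.82
ee_pos: [0.5698, -0.0903, 0.1318]
eef_rot: [3.141, -0.0, 0.055]
force: [-0.4, -0.5, -0.1]
grip_width: 0.0009
```

Emit:
arm_command([
  {"slide": [0,0,-0.03],"yaw": 0,"gripper": 0},
  {"slide": [0,0,-0.05],"yaw": 0,"gripper": 0},
  {"slide": [0,0,-0.059],"yaw": 0,"gripper": 0},
  {"slide": [0,0,-0.059],"yaw": 0,"gripper": 0},
])

```text
time_s: 23.32
ee_pos: [0.5697, -0.0903, 0.0727]
eef_rot: [-3.141, 0.001, 0.055]
force: [-0.9, -0.8, 0.1]
grip_width: 0.0004
```

Emit:
arm_command([
  {"slide": [-0.01,-0.0005,-0.0035],"yaw": 0,"gripper": 0},
  {"slide": [-0.021,-0.001,-0.0065],"yaw": 0,"gripper": 0},
  {"slide": [-0.032,-0.0016,-0.0095],"yaw": 0,"gripper": 0},
  {"slide": [-0.043,-0.0022,-0.0125],"yaw": 0,"gripper": 0},
  {"slide": [-0.054,-0.0027,-0.0155],"yaw": 0,"gripper": 0},
  {"slide": [-0.065,-0.0034,-0.0185],"yaw": 0,"gripper": 0},
  {"slide": [-0.075,-0.004,-0.021],"yaw": 0,"gripper": 0},
  {"slide": [-0.082,-0.0044,-0.023],"yaw": 0,"gripper": 0},
])

```text
time_s: 24.32
ee_pos: [0.4875, -0.0947, 0.0498]
eef_rot: [-3.142, 0.0, 0.055]
force: [0.3, 0.2, 0.3]
grip_width: 0.0002
```

Emit:
arm_command([
  {"slide": [-0.002,-0.0001,-0.0005],"yaw": 0,"gripper": 0},
  {"slide": [-0.004,-0.0002,-0.001],"yaw": 0,"gripper": 0},
  {"slide": [-0.004,-0.0002,-0.001],"yaw": 0,"gripper": 0},
])

```text
time_s: 24.7
ee_pos: [0.4842, -0.0948, 0.0489]
eef_rot: [-3.142, 0.0, 0.055]
force: [0.5, 0.5, 0.5]
grip_width: 0.0004
```

Emit:
arm_command([
  {"slide": [-0.002,-0.0001,-0.0005],"yaw": 0,"gripper": 0},
  {"slide": [-0.003,-0.0002,-0.0008],"yaw": 0,"gripper": 0},
  {"slide": [-0.003,-0.0002,-0.0008],"yaw": 0,"gripper": 0},
])

```text
time_s: 25.08
ee_pos: [0.4827, -0.095, 0.0488]
eef_rot: [3.141, -0.004, 0.055]
force: [7.7, 1.8, -0.1]
grip_width: 0.0004
```

Emit:
arm_command([
  {"slide": [0.025,0,0.03],"yaw": 0,"gripper": 0},
  {"slide": [0.03,0,0.09],"yaw": 0,"gripper": 0.2},
  {"slide": [0.04,0.01,0.15],"yaw": 0,"gripper": 0.7},
  {"slide": [0.07,0.05,0.19],"yaw": 0.13,"gripper": 0.7},
  {"slide": [0.11,0.09,0.2],"yaw": 0.26,"gripper": 0.7},
  {"slide": [0.14,0.14,0.2],"yaw": 0.39,"gripper": 0.7},
  {"slide": [0.168,0.173,0.2],"yaw": 0.39,"gripper": 0.7},
  {"slide": [0.168,0.173,0.2],"yaw": 0.39,"gripper": 0.7},
])

```text
time_s: 26.08
ee_pos: [0.6498, 0.0802, 0.2467]
eef_rot: [-3.141, 0.002, 0.448]
force: [-0.5, -0.7, -0.5]
grip_width: 0.0651
```

```bash
python3 - <<'E'
from h import *
c=look('wrist','w7');o=readout.get_obs();print(o['ee_pos'],o['eef_rot'])
im=cv2.resize(c['color'][60:300,180:460,::-1],None,fx=2.4,fy=2.4,interpolation=cv2.INTER_CUBIC)
cv2.imwrite('pics/c8.png',im)
E
```

```text
[0.64922672 0.07879372 0.24710405] [-3.14111907e+00  1.37680651e-03  4.46235734e-01]
```

View pics/c8.png

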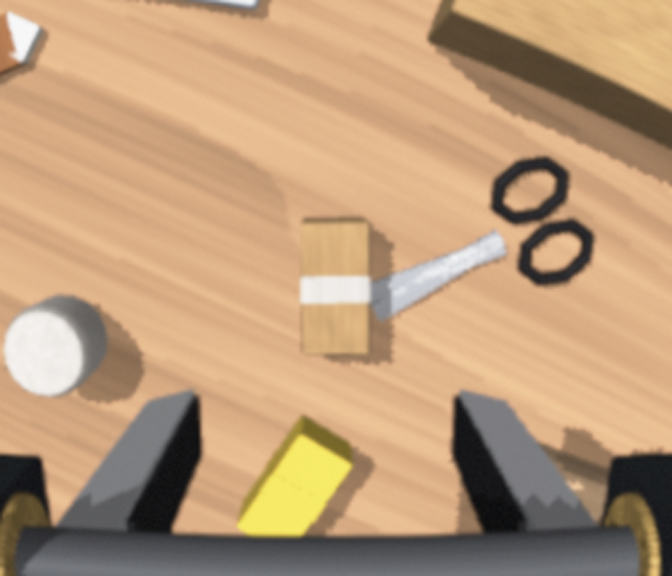

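Emit:
arm_command([
  {"slide": [0.002,-0.004,-0.06],"yaw": 0,"gripper": 0.6},
  {"slide": [0.002,-0.004,-0.12],"yaw": 0,"gripper": 0.6},
  {"slide": [0.002,-0.004,-0.18],"yaw": 0,"gripper": 0.6},
  {"slide": [0.002,-0.004,-0.22],"yaw": 0,"gripper": 0.6},
  {"slide": [0.002,-0.004,-0.229],"yaw": 0,"gripper": 0.6},
  {"slide": [0.002,-0.004,-0.229],"yaw": 0,"gripper": 0.2},
  {"slide": [0.002,-0.004,-0.229],"yaw": 0,"gripper": 0.2},
  {"slide": [0.002,-0.004,-0.229],"yaw": 0,"gripper": 0.2},
], grip_force=12)

```text
time_s: 27.12
ee_pos: [0.6521, 0.074, 0.0213]
eef_rot: [3.14, -0.003, 0.445]
force: [-1.6, -0.9, 7.1]
grip_width: 0.0359
```

Emit:
arm_command([
  {"slide": [0,0,0],"yaw": 0,"gripper": 0.2},
  {"slide": [0,0,0.05],"yaw": 0,"gripper": 0.2},
  {"slide": [0,0,0.1],"yaw": 0,"gripper": 0.2},
  {"slide": [0,0,0.142],"yaw": 0,"gripper": 0.2},
  {"slide": [-0.03,-0.05,0.142],"yaw": -0.15,"gripper": 0.2},
  {"slide": [-0.06,-0.1,0.142],"yaw": -0.3,"gripper": 0.2},
  {"slide": [-0.09,-0.15,0.142],"yaw": -0.393,"gripper": 0.2},
  {"slide": [-0.11,-0.2,0.142],"yaw": -0.393,"gripper": 0.2},
])

```text
time_s: 28.12
ee_pos: [0.54, -0.1274, 0.1622]
eef_rot: [3.141, -0.001, 0.051]
force: [1.7, -0.3, -1.3]
grip_width: 0.0361
```

Emit:
arm_command([
  {"slide": [-0.014,-0.02,0.03],"yaw": 0.003,"gripper": 0.2},
  {"slide": [-0.014,-0.07,0.03],"yaw": 0.003,"gripper": 0.2},
  {"slide": [-0.014,-0.12,0.03],"yaw": 0.003,"gripper": 0.2},
  {"slide": [-0.014,-0.158,0.01],"yaw": 0.003,"gripper": 0.2},
  {"slide": [-0.014,-0.158,-0.02],"yaw": 0.003,"gripper": 0.2},
  {"slide": [-0.014,-0.158,-0.06],"yaw": 0.003,"gripper": 0.2},
  {"slide": [-0.014,-0.158,-0.075],"yaw": 0.003,"gripper": 0.2},
  {"slide": [-0.014,-0.158,-0.075],"yaw": 0.003,"gripper": 0.2},
])

```text
time_s: 29.12
ee_pos: [0.5272, -0.284, 0.0864]
eef_rot: [-3.141, 0.0, 0.055]
force: [0.1, 0.1, -0.3]
grip_width: 0.0356
```

Emit:
arm_command([
  {"slide": [-0.001,-0.0015,-0.004],"yaw": 0,"gripper": 0.2},
  {"slide": [-0.001,-0.0015,-0.008],"yaw": 0,"gripper": 0.2},
  {"slide": [-0.001,-0.0015,-0.012],"yaw": 0,"gripper": 0.2},
  {"slide": [-0.001,-0.0015,-0.012],"yaw": 0,"gripper": 0.2},
], grip_force=6)

```text
time_s: 29.62
ee_pos: [0.5261, -0.2856, 0.0741]
eef_rot: [3.142, 0.0, 0.055]
force: [-0.2, -1.1, -0.1]
grip_width: 0.0354
```

Emit:
arm_command([
  {"slide": [0,0,-0.003],"yaw": 0,"gripper": 0.2},
  {"slide": [0,0,-0.006],"yaw": 0,"gripper": 0.2},
  {"slide": [0,0,-0.006],"yaw": 0,"gripper": 0.2},
], grip_force=6)

```text
time_s: 30.0
ee_pos: [0.5264, -0.2856, 0.068]
eef_rot: [3.141, -0.0, 0.055]
force: [-0.6, -1.1, 0.7]
grip_width: 0.0361
```

Emit:
arm_command([
  {"slide": [0,0,-0.002],"yaw": 0,"gripper": 0.2},
  {"slide": [0,0,-0.0045],"yaw": 0,"gripper": 0.2},
  {"slide": [0,0,-0.0045],"yaw": 0,"gripper": 0.2},
], grip_force=6)

```text
time_s: 30.38
ee_pos: [0.5271, -0.2855, 0.0643]
eef_rot: [3.141, -0.002, 0.055]
force: [1.1, 0.6, 5.8]
grip_width: 0.0357
```

```bash
python3 - <<'E'
from h import *
c=look('wrist','w8')
im=cv2.resize(c['color'][80:330,150:500,::-1],None,fx=2.2,fy=2.2,interpolation=cv2.INTER_CUBIC)
cv2.imwrite('pics/c9.png',im)
E
```

```text
(no output)
```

View pics/c9.png

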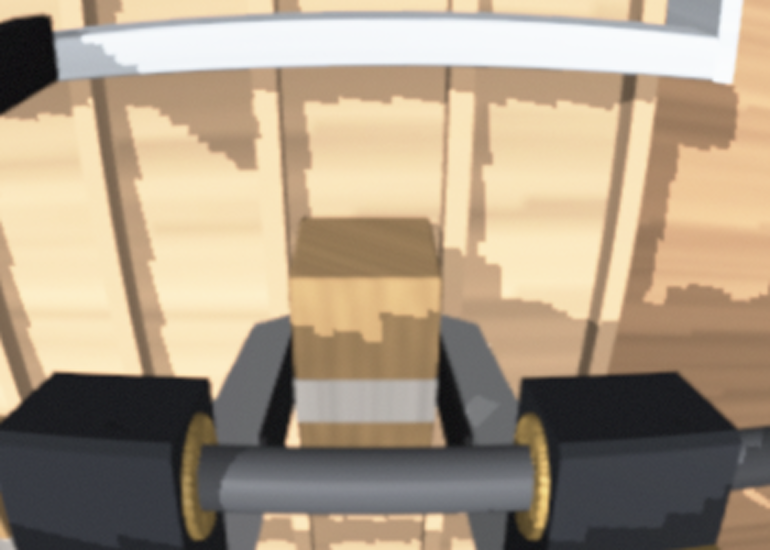

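Emit:
arm_command([
  {"slide": [0,0,0.001],"yaw": 0,"gripper": 0.48},
  {"slide": [0,0,0.001],"yaw": 0,"gripper": 0.48},
  {"slide": [0,0,0.04],"yaw": 0,"gripper": 0.48},
  {"slide": [0,0,0.08],"yaw": 0,"gripper": 0},
  {"slide": [0.03,0.001,0.08],"yaw": 0,"gripper": 0},
  {"slide": [0.054,0.003,0.08],"yaw": 0,"gripper": 0},
  {"slide": [0.054,0.003,0.08],"yaw": 0,"gripper": 0},
  {"slide": [0.054,0.003,0.07],"yaw": 0,"gripper": 0},
], grip_force=10)

```text
time_s: 31.42
ee_pos: [0.5799, -0.2827, 0.1335]
eef_rot: [3.141, -0.0, 0.055]
force: [-0.6, 0.6, -0.0]
grip_width: 0.0009
```

Emit:
arm_command([
  {"slide": [0,0,-0.03],"yaw": 0,"gripper": 0},
  {"slide": [0,0,-0.05],"yaw": 0,"gripper": 0},
  {"slide": [0,0,-0.059],"yaw": 0,"gripper": 0},
  {"slide": [0,0,-0.059],"yaw": 0,"gripper": 0},
])

```text
time_s: 31.92
ee_pos: [0.58, -0.2826, 0.0744]
eef_rot: [-3.141, 0.001, 0.055]
force: [0.6, -0.4, 0.9]
grip_width: 0.0003
```

Push to x≈0.497, z≈0.050.

Emit:
arm_command([
  {"slide": [-0.01,-0.0005,-0.0045],"yaw": 0,"gripper": 0},
  {"slide": [-0.021,-0.001,-0.0075],"yaw": 0,"gripper": 0},
  {"slide": [-0.032,-0.0016,-0.0105],"yaw": 0,"gripper": 0},
  {"slide": [-0.043,-0.0022,-0.0135],"yaw": 0,"gripper": 0},
  {"slide": [-0.054,-0.0027,-0.0165],"yaw": 0,"gripper": 0},
  {"slide": [-0.065,-0.0034,-0.0195],"yaw": 0,"gripper": 0},
  {"slide": [-0.075,-0.004,-0.022],"yaw": 0,"gripper": 0},
  {"slide": [-0.083,-0.0044,-0.0243],"yaw": 0,"gripper": 0},
])

```text
time_s: 32.92
ee_pos: [0.4965, -0.287, 0.0502]
eef_rot: [-3.142, 0.0, 0.055]
force: [0.5, -1.1, 1.0]
grip_width: 0.0003
```

Emit:
arm_command([
  {"slide": [-0.002,-0.0001,-0.0005],"yaw": 0,"gripper": 0},
  {"slide": [-0.004,-0.0002,-0.001],"yaw": 0,"gripper": 0},
  {"slide": [-0.004,-0.0002,-0.001],"yaw": 0,"gripper": 0},
])

```text
time_s: 33.3
ee_pos: [0.4945, -0.2871, 0.0499]
eef_rot: [3.141, -0.003, 0.055]
force: [7.8, 2.4, -0.4]
grip_width: 0.0005
```

Emit:
arm_command([
  {"slide": [-0.0015,-0.0001,-0.0004],"yaw": 0,"gripper": 0},
  {"slide": [-0.0025,-0.0002,-0.0007],"yaw": 0,"gripper": 0},
  {"slide": [-0.0025,-0.0002,-0.0007],"yaw": 0,"gripper": 0},
])

```text
time_s: 33.67
ee_pos: [0.494, -0.2873, 0.0501]
eef_rot: [3.139, -0.007, 0.055]
force: [18.0, 4.5, 1.7]
grip_width: 0.0005
```

Emit:
arm_command([
  {"slide": [0.025,0,0.03],"yaw": 0,"gripper": 0},
  {"slide": [0.03,0,0.09],"yaw": 0,"gripper": 0.2},
  {"slide": [0.03,0.03,0.15],"yaw": 0.1,"gripper": 0.6},
  {"slide": [0.02,0.08,0.2],"yaw": 0.28,"gripper": 0.7},
  {"slide": [0.0,0.14,0.2],"yaw": 0.46,"gripper": 0.7},
  {"slide": [-0.02,0.2,0.2],"yaw": 0.64,"gripper": 0.7},
  {"slide": [-0.03,0.26,0.2],"yaw": 0.82,"gripper": 0.7},
  {"slide": [-0.04,0.32,0.2],"yaw": 1.0,"gripper": 0.7},
])

```text
time_s: 34.67
ee_pos: [0.4513, 0.0268, 0.2489]
eef_rot: [3.141, -0.0, 1.061]
force: [2.4, 0.5, -0.4]
grip_width: 0.0648
```

Emit:
arm_command([
  {"slide": [-0.005,0.055,0],"yaw": 0.18,"gripper": 0.7},
  {"slide": [-0.01,0.11,0],"yaw": 0.36,"gripper": 0.7},
  {"slide": [-0.014,0.17,0],"yaw": 0.54,"gripper": 0.7},
  {"slide": [-0.014,0.23,0],"yaw": 0.72,"gripper": 0.7},
  {"slide": [-0.014,0.287,0],"yaw": 0.9,"gripper": 0.7},
  {"slide": [-0.014,0.287,0],"yaw": 0.945,"gripper": 0.7},
  {"slide": [-0.014,0.287,0],"yaw": 0.945,"gripper": 0.7},
  {"slide": [-0.014,0.287,0],"yaw": 0.945,"gripper": 0.7},
])

```text
time_s: 35.67
ee_pos: [0.4381, 0.3116, 0.2488]
eef_rot: [3.141, 0.0, 1.998]
force: [-0.1, -0.8, 0.6]
grip_width: 0.0658
```

```bash
python3 - <<'E'
from h import *
c=look('wrist','w9');o=readout.get_obs();print(o['ee_pos'],o['eef_rot'])
im=cv2.resize(c['color'][60:300,140:500,::-1],None,fx=2.2,fy=2.2,interpolation=cv2.INTER_CUBIC)
cv2.imwrite('pics/c10.png',im)
E
```

```text
[0.43815723 0.31150057 0.24881597] [3.14137655e+00 1.09905781e-06 1.99795040e+00]
```

View pics/c10.png

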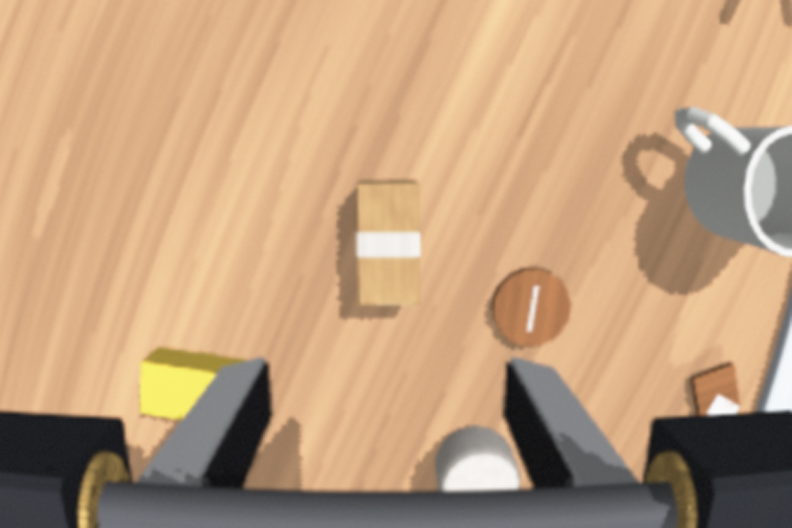

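Emit:
arm_command([
  {"slide": [-0.003,0.009,-0.06],"yaw": 0,"gripper": 0.6},
  {"slide": [-0.003,0.009,-0.12],"yaw": 0,"gripper": 0.6},
  {"slide": [-0.003,0.009,-0.18],"yaw": 0,"gripper": 0.6},
  {"slide": [-0.003,0.009,-0.22],"yaw": 0,"gripper": 0.6},
  {"slide": [-0.003,0.009,-0.2325],"yaw": 0,"gripper": 0.6},
  {"slide": [-0.003,0.009,-0.2325],"yaw": 0,"gripper": 0.2},
  {"slide": [-0.003,0.009,-0.2325],"yaw": 0,"gripper": 0.2},
  {"slide": [-0.003,0.009,-0.2325],"yaw": 0,"gripper": 0.2},
], grip_force=12)

```text
time_s: 36.72
ee_pos: [0.4358, 0.3215, 0.0179]
eef_rot: [3.139, -0.0, 2.0]
force: [-0.9, -0.8, 8.6]
grip_width: 0.0357
```

Emit:
arm_command([
  {"slide": [0,0,0],"yaw": 0,"gripper": 0.2},
  {"slide": [0,0,0.05],"yaw": 0,"gripper": 0.2},
  {"slide": [0,0,0.1],"yaw": 0,"gripper": 0.2},
  {"slide": [0,0,0.16],"yaw": 0,"gripper": 0.2},
  {"slide": [0.01,-0.05,0.165],"yaw": -0.18,"gripper": 0.2},
  {"slide": [0.02,-0.1,0.165],"yaw": -0.36,"gripper": 0.2},
  {"slide": [0.03,-0.15,0.165],"yaw": -0.54,"gripper": 0.2},
  {"slide": [0.04,-0.2,0.165],"yaw": -0.72,"gripper": 0.2},
])

```text
time_s: 37.72
ee_pos: [0.4751, 0.1195, 0.182]
eef_rot: [3.14, -0.001, 1.274]
force: [0.0, 0.4, -1.0]
grip_width: 0.0358
```

Emit:
arm_command([
  {"slide": [0.01,-0.05,0],"yaw": -0.18,"gripper": 0.2},
  {"slide": [0.02,-0.1,0],"yaw": -0.36,"gripper": 0.2},
  {"slide": [0.03,-0.15,0],"yaw": -0.54,"gripper": 0.2},
  {"slide": [0.035,-0.2,0],"yaw": -0.72,"gripper": 0.2},
  {"slide": [0.04,-0.25,0],"yaw": -0.9,"gripper": 0.2},
  {"slide": [0.046,-0.3,0],"yaw": -1.08,"gripper": 0.2},
  {"slide": [0.046,-0.309,0],"yaw": -1.219,"gripper": 0.2},
  {"slide": [0.046,-0.309,0],"yaw": -1.219,"gripper": 0.2},
])

```text
time_s: 38.72
ee_pos: [0.5208, -0.1886, 0.1816]
eef_rot: [3.141, -0.001, 0.06]
force: [-0.6, -0.2, -0.7]
grip_width: 0.0364
```

Emit:
arm_command([
  {"slide": [0,0,-0.03],"yaw": 0,"gripper": 0.2},
  {"slide": [0,0,-0.07],"yaw": 0,"gripper": 0.2},
  {"slide": [0,0,-0.1],"yaw": 0,"gripper": 0.2},
  {"slide": [0,0,-0.108],"yaw": 0,"gripper": 0.2},
  {"slide": [0,0,-0.108],"yaw": 0,"gripper": 0.2},
], grip_force=6)

```text
time_s: 39.35
ee_pos: [0.5213, -0.1875, 0.0739]
eef_rot: [3.142, -0.001, 0.063]
force: [0.5, -0.3, -1.0]
grip_width: 0.0362
```

Emit:
arm_command([
  {"slide": [0,-0.002,-0.002],"yaw": -0.007,"gripper": 0.2},
  {"slide": [0,-0.002,-0.005],"yaw": -0.007,"gripper": 0.2},
  {"slide": [0,-0.002,-0.008],"yaw": -0.007,"gripper": 0.2},
  {"slide": [0,-0.002,-0.0105],"yaw": -0.007,"gripper": 0.2},
  {"slide": [0,-0.002,-0.0105],"yaw": -0.007,"gripper": 0.2},
], grip_force=6)

```text
time_s: 39.98
ee_pos: [0.5218, -0.1902, 0.0633]
eef_rot: [3.141, -0.002, 0.054]
force: [-0.5, -1.3, 4.1]
grip_width: 0.0362
```

Emit:
arm_command([
  {"slide": [0,0,0.001],"yaw": 0,"gripper": 0.48},
  {"slide": [0,0,0.001],"yaw": 0,"gripper": 0.48},
  {"slide": [0,0,0.04],"yaw": 0,"gripper": 0.48},
  {"slide": [0,0,0.09],"yaw": 0,"gripper": 0},
  {"slide": [0.03,0.001,0.09],"yaw": 0,"gripper": 0},
  {"slide": [0.053,0.0035,0.09],"yaw": 0,"gripper": 0},
  {"slide": [0.053,0.0035,0.09],"yaw": 0,"gripper": 0},
  {"slide": [0.053,0.0035,0.07],"yaw": 0,"gripper": 0},
], grip_force=10)

```text
time_s: 40.98
ee_pos: [0.5739, -0.1867, 0.1332]
eef_rot: [3.141, -0.002, 0.054]
force: [0.4, 0.0, -1.0]
grip_width: 0.0006
```

Emit:
arm_command([
  {"slide": [0,0,-0.03],"yaw": 0,"gripper": 0},
  {"slide": [0,0,-0.05],"yaw": 0,"gripper": 0},
  {"slide": [0,0,-0.059],"yaw": 0,"gripper": 0},
  {"slide": [0,0,-0.059],"yaw": 0,"gripper": 0},
])

```text
time_s: 41.48
ee_pos: [0.5736, -0.1865, 0.0736]
eef_rot: [-3.141, 0.001, 0.054]
force: [0.9, 0.8, 0.3]
grip_width: 0.0008
```

Contact is expected near x≈0.489; I'll push to 0.491 first.

Emit:
arm_command([
  {"slide": [-0.01,-0.0005,-0.004],"yaw": 0,"gripper": 0},
  {"slide": [-0.021,-0.001,-0.007],"yaw": 0,"gripper": 0},
  {"slide": [-0.032,-0.0016,-0.01],"yaw": 0,"gripper": 0},
  {"slide": [-0.043,-0.0022,-0.013],"yaw": 0,"gripper": 0},
  {"slide": [-0.054,-0.0027,-0.016],"yaw": 0,"gripper": 0},
  {"slide": [-0.065,-0.0034,-0.019],"yaw": 0,"gripper": 0},
  {"slide": [-0.075,-0.004,-0.0215],"yaw": 0,"gripper": 0},
  {"slide": [-0.082,-0.0044,-0.0235],"yaw": 0,"gripper": 0},
])

```text
time_s: 42.48
ee_pos: [0.4913, -0.1909, 0.05]
eef_rot: [-3.142, 0.0, 0.054]
force: [-0.0, 0.2, 1.3]
grip_width: 0.0004
```

Emit:
arm_command([
  {"slide": [-0.002,-0.0001,-0.0005],"yaw": 0,"gripper": 0},
  {"slide": [-0.004,-0.0002,-0.001],"yaw": 0,"gripper": 0},
  {"slide": [-0.004,-0.0002,-0.001],"yaw": 0,"gripper": 0},
])

```text
time_s: 42.85
ee_pos: [0.4887, -0.1913, 0.0495]
eef_rot: [3.141, -0.002, 0.054]
force: [5.1, -0.1, 0.2]
grip_width: 0.0007
```

Emit:
arm_command([
  {"slide": [-0.001,-0.0001,-0.0003],"yaw": 0,"gripper": 0},
  {"slide": [-0.0015,-0.0001,-0.0004],"yaw": 0,"gripper": 0},
  {"slide": [-0.0015,-0.0001,-0.0004],"yaw": 0,"gripper": 0},
])

```text
time_s: 43.22
ee_pos: [0.4883, -0.1915, 0.0496]
eef_rot: [3.14, -0.004, 0.054]
force: [10.4, -1.1, 0.9]
grip_width: 0.0001
```

Emit:
arm_command([
  {"slide": [0.025,0,0.03],"yaw": 0,"gripper": 0},
  {"slide": [0.03,0,0.09],"yaw": 0,"gripper": 0.2},
  {"slide": [0.04,0,0.15],"yaw": 0,"gripper": 0.4},
  {"slide": [0.08,-0.01,0.18],"yaw": 0,"gripper": 0.4},
  {"slide": [0.106,-0.018,0.18],"yaw": 0,"gripper": 0.4},
  {"slide": [0.106,-0.018,0.18],"yaw": 0,"gripper": 0.4},
])

```text
time_s: 43.98
ee_pos: [0.593, -0.2092, 0.2277]
eef_rot: [-3.141, 0.001, 0.054]
force: [0.5, 0.1, -1.1]
grip_width: 0.0375
```

```bash
python3 - <<'E'
from h import *
c=look('wrist');s=look('side');o=readout.get_obs();print(o['ee_pos'],o['eef_rot'])
a=cv2.resize(c['color'][:330,120:520,::-1],None,fx=1,fy=1)
b=cv2.resize(s['color'][60:310,225:425,::-1],None,fx=1.9,fy=1.9,interpolation=cv2.INTER_CUBIC)
h=475;a=cv2.copyMakeBorder(a,0,h-a.shape[0],0,0,cv2.BORDER_CONSTANT)
cv2.imwrite('pics/c11.png',np.hstack([a,b[:h]]))
E
```

```text
[ 0.59189598 -0.20896407  0.22792144] [-3.14091547e+00  1.68928013e-03  5.38880184e-02]
```

View pics/c11.png

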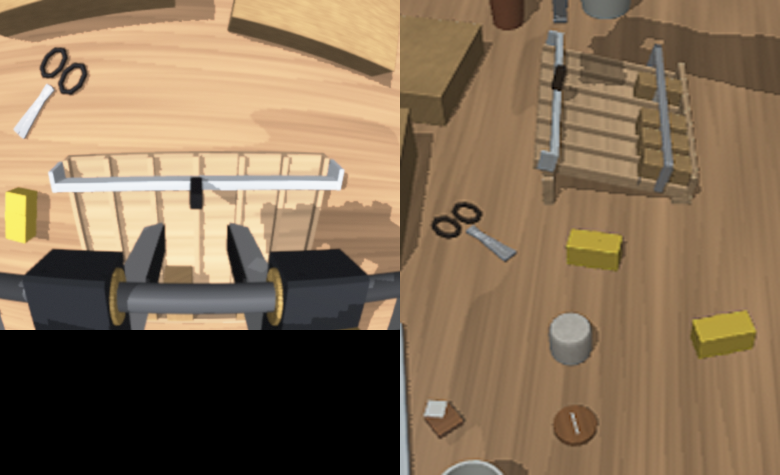

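Emit:
arm_command([
  {"slide": [0,0,-0.04],"yaw": 0,"gripper": 0.4},
  {"slide": [0,0,-0.08],"yaw": 0,"gripper": 0.4},
  {"slide": [0,0,-0.11],"yaw": 0,"gripper": 0.4},
  {"slide": [0,0,-0.117],"yaw": 0,"gripper": 0.4},
  {"slide": [0,0,-0.117],"yaw": 0,"gripper": 0},
  {"slide": [0,0,-0.117],"yaw": 0,"gripper": 0},
  {"slide": [0,0,-0.117],"yaw": 0,"gripper": 0},
  {"slide": [0,0,-0.117],"yaw": 0,"gripper": 0},
], grip_force=15)

```text
time_s: 45.08
ee_pos: [0.5928, -0.2093, 0.1128]
eef_rot: [3.141, -0.001, 0.054]
force: [-0.9, 0.1, 6.5]
grip_width: 0.0116
```

Emit:
arm_command([
  {"slide": [-0.005,-0.0003,-0.0013],"yaw": 0,"gripper": 0},
  {"slide": [-0.013,-0.0007,-0.0035],"yaw": 0,"gripper": 0},
  {"slide": [-0.021,-0.0011,-0.0056],"yaw": 0,"gripper": 0},
  {"slide": [-0.029,-0.0016,-0.0077],"yaw": 0,"gripper": 0},
  {"slide": [-0.037,-0.002,-0.0098],"yaw": 0,"gripper": 0},
  {"slide": [-0.045,-0.0024,-0.012],"yaw": 0,"gripper": 0},
  {"slide": [-0.053,-0.0029,-0.0141],"yaw": 0,"gripper": 0},
  {"slide": [-0.061,-0.0033,-0.0162],"yaw": 0,"gripper": 0},
])

```text
time_s: 46.08
ee_pos: [0.5319, -0.2131, 0.0966]
eef_rot: [3.14, -0.002, 0.054]
force: [1.3, -4.9, 5.3]
grip_width: 0.0122
```

Emit:
arm_command([
  {"slide": [-0.008,-0.0004,-0.0021],"yaw": 0,"gripper": 0},
  {"slide": [-0.016,-0.0009,-0.0043],"yaw": 0,"gripper": 0},
  {"slide": [-0.024,-0.0013,-0.0064],"yaw": 0,"gripper": 0},
  {"slide": [-0.032,-0.0017,-0.0085],"yaw": 0,"gripper": 0},
  {"slide": [-0.04,-0.0022,-0.0106],"yaw": 0,"gripper": 0},
  {"slide": [-0.047,-0.0025,-0.0125],"yaw": 0,"gripper": 0},
  {"slide": [-0.052,-0.0028,-0.0138],"yaw": 0,"gripper": 0},
  {"slide": [-0.052,-0.0028,-0.0138],"yaw": 0,"gripper": 0},
])

```text
time_s: 47.08
ee_pos: [0.4795, -0.2164, 0.0826]
eef_rot: [3.139, -0.001, 0.054]
force: [-2.9, -6.6, 5.4]
grip_width: 0.0121
```

Emit:
arm_command([
  {"slide": [-0.002,0,-0.0005],"yaw": 0,"gripper": 0},
  {"slide": [-0.005,0,-0.0013],"yaw": 0,"gripper": 0},
  {"slide": [-0.005,0,-0.0013],"yaw": 0,"gripper": 0},
])

```text
time_s: 47.45
ee_pos: [0.4749, -0.2166, 0.0814]
eef_rot: [3.139, -0.002, 0.054]
force: [-0.1, -9.7, 4.5]
grip_width: 0.0118
```

Emit:
arm_command([
  {"slide": [-0.001,0,-0.0003],"yaw": 0,"gripper": 0},
  {"slide": [-0.002,0,-0.0005],"yaw": 0,"gripper": 0},
  {"slide": [-0.002,0,-0.0005],"yaw": 0,"gripper": 0},
])

```text
time_s: 47.82
ee_pos: [0.4731, -0.2168, 0.0809]
eef_rot: [3.138, -0.002, 0.054]
force: [1.3, -9.0, 3.0]
grip_width: 0.0117
```

Emit:
arm_command([
  {"slide": [-0.001,0,-0.0003],"yaw": 0,"gripper": 0},
  {"slide": [-0.0015,0,-0.0004],"yaw": 0,"gripper": 0},
  {"slide": [-0.0015,0,-0.0004],"yaw": 0,"gripper": 0},
])

```text
time_s: 48.2
ee_pos: [0.4724, -0.2168, 0.0807]
eef_rot: [3.138, -0.004, 0.054]
force: [7.6, -10.0, 1.5]
grip_width: 0.0116
```

Emit:
arm_command([
  {"slide": [-0.001,0,-0.0003],"yaw": 0,"gripper": 0},
  {"slide": [-0.001,0,-0.0003],"yaw": 0,"gripper": 0},
])

```text
time_s: 48.45
ee_pos: [0.4723, -0.2169, 0.0807]
eef_rot: [3.137, -0.006, 0.054]
force: [13.1, -9.4, -0.3]
grip_width: 0.012
```

Emit:
arm_command([
  {"slide": [0.001,-0.001,0.0003],"yaw": 0,"gripper": 0},
  {"slide": [0.001,-0.001,0.0003],"yaw": 0,"gripper": 0.3},
  {"slide": [0.001,-0.001,0.0003],"yaw": 0,"gripper": 0.35},
  {"slide": [0.001,-0.001,0.05],"yaw": 0,"gripper": 0.35},
  {"slide": [0.001,-0.001,0.11],"yaw": 0,"gripper": 0.35},
  {"slide": [0.001,-0.001,0.17],"yaw": 0,"gripper": 0.35},
  {"slide": [-0.04,-0.05,0.2],"yaw": 0,"gripper": 0.35},
  {"slide": [-0.07,-0.1,0.2],"yaw": 0,"gripper": 0.35},
])

```text
time_s: 49.45
ee_pos: [0.4011, -0.3133, 0.2812]
eef_rot: [3.139, -0.002, 0.056]
force: [1.0, -0.7, 0.2]
grip_width: 0.0329
```

Emit:
arm_command([
  {"slide": [-0.03,-0.06,0],"yaw": 0,"gripper": 0.35},
  {"slide": [-0.06,-0.12,0],"yaw": 0,"gripper": 0.35},
  {"slide": [-0.09,-0.17,0],"yaw": 0,"gripper": 0.35},
  {"slide": [-0.1,-0.2,0],"yaw": 0,"gripper": 0.35},
  {"slide": [-0.1,-0.2,0],"yaw": 0,"gripper": 0.35},
])

```text
time_s: 50.08
ee_pos: [0.3002, -0.514, 0.2779]
eef_rot: [-3.14, 0.001, 0.051]
force: [0.9, 0.3, -0.9]
grip_width: 0.0331
```

```bash
python3 - <<'E'
from h import *
t=look('top');s=look('side');o=readout.get_obs();print(o['ee_pos'],o['force'])
a=cv2.resize(t['color'][160:275,375:515,::-1],None,fx=2.8,fy=2.8,interpolation=cv2.INTER_CUBIC)
b=cv2.resize(s['color'][70:180,285:395,::-1],None,fx=3.6,fy=3.6,interpolation=cv2.INTER_CUBIC)
h=400;p=lambda a:cv2.copyMakeBorder(a[:h],0,h-min(h,a.shape[0]),0,0,cv2.BORDER_CONSTANT)
cv2.imwrite('pics/c12.png',np.hstack([p(a),p(b)]))
E
```

```text
[ 0.30165818 -0.51220597  0.2785948 ] [ 0.05065584  0.16879759 -0.83649993]
```

View pics/c12.png

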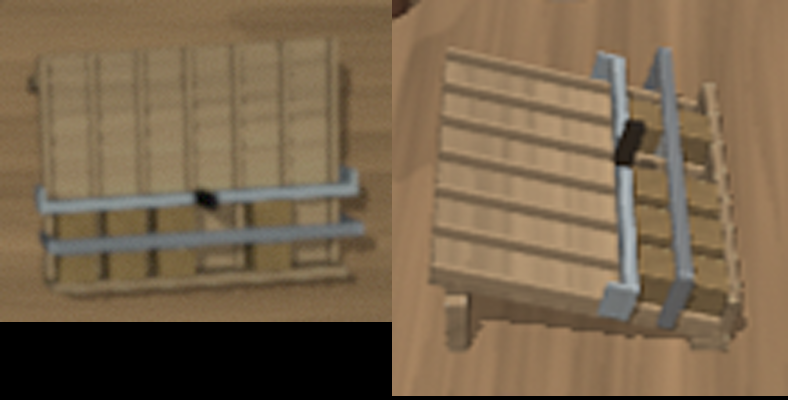

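The final picture shows four cartons at the back stop, in the three left lanes and the fifth. The keeper sits right behind them and the arm is clear.

```bash
python3 -c "
from station import job
print(job.hand_in())"
```

```text
the job is handed in; nothing more can be done
None
```

The job is done and handed in at about 50 s of robot time. I slid the keeper fully up to its limit. I then put each of the four kraft cartons into its own lane (y = 0.120, 0.072, 0.024 and −0.072) and pushed each under the rail until it stopped firmly. Last, I slid the keeper down and let go.

**Last checks:**
- **Cartons:** the final top and side pictures show all four against the back stop. Each push ended in a firm stop (8–22 N), within about 1 mm of where I expected it.
- **Keeper:** it travelled about 0.125 m down the slope before meeting the cartons, which matches its full travel. The pictures show it close behind them, and the robot was touching nothing.
- **Bench:** only four cartons were there. The yellow look-alikes were never touched.

**What disagreed:**
- **Tray height:** I first read the bed's low end as 32 mm high. The cameras and the contact forces put it at about 15–20 mm, so I worked from those.
- **Tray sideways position:** camera and contact differed by about 4 mm. I used the contact value.
- **Strip contact:** the fingers pressed on the lane strips once, at about 33 N, while I lowered the first carton.
- **Scissors:** I felt about 7 N while gripping the carton that touched the scissors. They looked unmoved in a later picture, but I did not measure them.

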